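# Sort inspected parts and seat the keyed cap in its gauge

### The arm

A 7-joint arm with a two-finger parallel gripper is mounted at the origin on the work surface. World frame = base frame: x ahead of the robot, y to its left, z up, the work surface at z = 0. Lengths are in m, angles in rad, forces in N, time in s.
With the tool pointing down it reaches from about 0.4 to 0.85 m from the base axis. Payload 4.5 kg.
Tool frame: the origin (TCP) lies at the very end of the fingers, on their centre line; the grasp point (between the pads) lies 19 mm behind it (r.grip_depth is the distance from the TCP to the grasp point, in m); z points along the fingers, x is the direction in which the jaws open and shut, and the axes are right-handed (so a half turn about z gives the same grasp; the last joint's range is limited). The gripper opens to 88 mm and grips with 3 to 60 N. Pads are 18 mm wide; open, the fingers measure 123 mm over their backs; the gripper's body (75 mm by 187 mm) begins 45 mm behind the grasp point.
Start: joints at [0.034, 0.689, -0.195, 1.565, 0.157, 0.902, -0.215], TCP at [0.625, 0, 0.239] pointing down, gripper open.
Joint ranges: [-3.01, 3.01], [-0.46, 2.08], [-1.47, 1.51], [0.13, 2.56], [-1, 4.14], [0.04, 2.09], [-2.66, 2.66]. Speed limits (rad/s): [2.57, 2.57, 3.14, 3.14, 3.14, 3.14, 3.14].

### API

Orientations are given as a unit quaternion [x, y, z, w].
In Python, from plant import r gives the robot as it stands. The module is installed in compiled form; this text tells all that it offers.
- The arm moves only by the shell command python3 -m jog 'ROWS' [FORCE]. ROWS is JSON, a list of rows, each a list of 5 numbers: the shift along the tool's x, y, z in units of 1 m (1.0 is 1 m), then the turn about the tool's z in units of 360 degrees (1.0 is 360 degrees), then the closure, from 0 (fully open) to 1 (shut). In form: [[dx, dy, dz, yaw, fingers], ...]. A call has 1 to 20 rows; each row shifts and turns the commanded pose from where the row before left it, along the tool's axes as they then stand; what a row does not reach is not made up. A row lasts 1/10 s, in which the tool goes at most 50 mm and 8.59 degrees, less where a joint would pass 70% of its speed; a pose out of reach is approached as far as the arm can. A call with a number of a shift or a turn outside -1 to 1 is refused whole. A call with a gripper value outside its range is refused whole. The fingers move at their own pace and stop on an object; FORCE is the grip in N (left out, the last holds). Time passes only in rows, so rows that do not move let the fingers close. It gives the time, the measured TCP pose, the force and the opening at its end, in the units of the state.
- r.get_state(): the state, without advancing time (a new reading comes with each control period).
- r.snapshot(name): name is "scene" or "side" or "wrist"; returns the picture (480x640x3 uint8, red, green, blue); there is no depth.
- r.get_calibration(name): a dict with "mtx" (3x3 intrinsics, pixels), "dist" ([k1, k2, p1, p2, k3] as OpenCV has them; the pictures are not rectified), "R" (3x3) and "t" (3): a world point X has camera coordinates R X + t. Camera axes: x right, y down, z forward; pixel columns grow to the right and rows downward; lengths in m; the calibration is good to about 2 mm. A picture is of the moment at which its call begins: read the wrist's pose just before it. get_calibration takes no time and is no camera call; for the wrist camera it gives the pose at the moment of the call.
- r.finish_job(): hands the job in, once; it reports no verdict.
Trained networks look in the newest picture that a camera, given by its name, has taken for a name from the list of things; names that differ only in an ending like _2 or _b are one class to them, and where a whole thing is asked for, a point or a joint stands for the part that bears it (a point fixed in the world has none). Each returns a list of dicts, best first, with "score" (0 to 1); they miss things now and then, are a little off and sometimes report something else, mostly with a low value. They report only what shows in the picture. A call takes as long as a camera call.
- r.cut_out(thing, camera): "pixels" (480x640 bool, what is visible of it) and "rect" ([left, top, right, bottom] in pixels, round what is visible of it).
The state is a dict: "clock": time; "q": joint angles; "qd": joint speeds; "joint_torque": joint torques, N m; "tool_pos": TCP position; "eef_rot": TCP orientation; "contact_force": force on the tool from outside, world axes, zero at the start; "moment": the same for the moment, N m; "opening": opening from 0.0 (shut) to 1.0 (fully open).
Only numpy, scipy, OpenCV 4.12 (cv2) and the standard library are available. Lean on these libraries where they do the work, as an engineer would, in place of code of your own. Each camera call takes 0.05 s, during which the arm holds its last target.

### The job

Clear the inspected parts off the bench, leaving each one standing upright: the good brass bush in the blue tray, the good steel spacer in the yellow tray, and both red-painted rejects side by side in the red tray. Turn the white cap so that its flat matches the flat of the D-shaped pocket in the grey metal gauge block and seat it fully home there. Leave the yellow-capped flask standing where it is.

Things in the scene. Friction and masses are not known exactly. Their poses are not given: they have to be found in the camera images.
- bush_good: Turned brass bush, standing upright: flange 44 mm diameter and 8 mm high at the bottom, plain round body 34 mm diameter above it, 45 mm high in all, about 220 g, with a dark bore showing in the top face. GOOD part: no red paint on it. Origin at the centre of its underside, z up; its yaw means nothing.
- bush_reject: Turned brass bush, standing upright: flange 44 mm diameter and 8 mm high at the bottom, plain round body 34 mm diameter above it, 45 mm high in all, about 220 g, with a dark bore showing in the top face. REJECT: its top face is painted red and a red band runs round its lower part. Origin at the centre of its underside, z up; its yaw means nothing.
- spacer_good: Plain steel spacer, standing upright: round, 36 mm diameter, 45 mm high, about 200 g, with a dark bore showing in the top face. GOOD part: no red paint on it. Origin at the centre of its underside, z up; its yaw means nothing.
- spacer_reject: Plain steel spacer, standing upright: round, 36 mm diameter, 45 mm high, about 200 g, with a dark bore showing in the top face. REJECT: its top face is painted red and a red band runs round its lower part. Origin at the centre of its underside, z up; its yaw means nothing.
- flat_cap: White plastic keyed cap, 90 g, 44 mm high: D-shaped foot 14 mm thick (52 mm diameter, flat 18 mm from the axis); on it a grip block 24 mm along x, 20 mm along y, from 14 to 44 mm high: take it across the 20 mm. Black paint on the flat, a black stripe on the foot beside it, a black line on the block's top pointing to it. Origin on the axis at the underside, z up, x to the flat.
- blue_tray: Blue open tray for good brass bushes, 110 mm along x by 130 mm along y outside. Fixed to the bench. Wall 3 mm thick, rim 18 mm above the bench, inner floor 3 mm above the bench. Origin at the centre of its underside (bench level), z up.
- yellow_tray: Yellow open tray for good steel spacers, 110 mm along x by 130 mm along y outside. Fixed to the bench. Wall 3 mm thick, rim 18 mm above the bench, inner floor 3 mm above the bench. Origin at the centre of its underside (bench level), z up.
- red_tray: Red open tray for rejects, 110 mm along x by 145 mm along y outside: the two rejects fit side by side along y. Fixed to the bench. Wall 3 mm thick, rim 18 mm above the bench, inner floor 3 mm above the bench. Origin at the centre of its underside (bench level), z up.
- gauge: Fixed grey metal block, 96 x 96 x 18 mm high, with a D-shaped pocket 12 mm deep (dark floor 6 mm above the bench), 57 mm diameter, flat 20 mm from its axis: the cap has 2 mm play all round and enters only with flats matched within 0.1 rad. A black T mark on top lies beside the pocket's flat. Origin on the pocket's axis at bench level, z up, x to the pocket's flat.
- flask: Small clear conical flask with a yellow cap, 50 mm diameter at the base, 74 mm high, loose; it stands among the parts and must stay standing where it is. Origin at the centre of its underside, z up.

How it is judged:
At the end, for the whole second after the job is handed in: Good bush on the floor of the blue tray, good spacer of the yellow, both rejects of the red (within the walls, under 10 mm above the bench); cap home in the pocket (axis within 6 mm, underside under 10 mm above the bench, flats within 0.3 rad); all upright within 0.15 rad and at rest (x of bush_good in the frame of blue_tray between -0.038 and 0.038 m and y of bush_good in the frame of blue_tray between -0.048 and 0.048 m and z of bush_good in the frame of blue_tray below 0.01 m and x of spacer_good in the frame of yellow_tray between -0.038 and 0.038 m and y of spacer_good in the frame of yellow_tray between -0.048 and 0.048 m and z of spacer_good in the frame of yellow_tray below 0.01 m and x of bush_reject in the frame of red_tray between -0.038 and 0.038 m and y of bush_reject in the frame of red_tray between -0.056 and 0.056 m and z of each of bush_reject, spacer_reject in the frame of red_tray below 0.01 m and x of spacer_reject in the frame of red_tray between -0.038 and 0.038 m and y of spacer_reject in the frame of red_tray between -0.056 and 0.056 m and horizontal distance between flat_cap and gauge below 0.006 m and z of flat_cap in the frame of gauge below 0.01 m and angle between the x axis of flat_cap and the x axis of gauge, either way round below 0.3 rad and angle between each of bush_good, bush_reject, spacer_good, spacer_reject, flat_cap's own z axis and vertical below 0.15 rad and linear speed of each of bush_good, bush_reject, spacer_good, spacer_reject, flat_cap below 0.02 m/s and angular speed of each of bush_good, bush_reject, spacer_good, spacer_reject, flat_cap below 0.2 rad/s); the robot touches nothing.
It fails at once if the flask is knocked over or moved more than 25 mm (angle between flask's own z axis and vertical above 0.4 rad or distance of flask from where it was at the start of the episode above 0.025 m).
It also fails if it takes over 120 s, if anything falls off the work surface, if the arm or the gripper's body presses on something with over 40 N, if the wrist force passes 120 N, or if a joint passes its speed limit or range.

## Working session

There is one attempt and no reset: what is moved stays moved. The work goes in short steps, Python scripts to look and compute and a shell command to move; the robot and the scene stay as the last step left them, time stands still between calls to the robot, and variables do not carry over. Pictures are saved under pics/ and viewed, and the job is handed in when it is done.

```bash
mkdir -p pics; ls; cat > h.py <<'E'
import numpy as np, cv2
from plant import r
def snap(cam,name):
    im=r.snapshot(cam); cv2.imwrite(f'pics/{name}.png',im[:,:,::-1]); return im
def ray(c,uv,z):
    uv=np.array(uv,float).reshape(-1,1,2)
    p=cv2.undistortPoints(uv,np.array(c['mtx']),np.array(c['dist'])).reshape(-1,2)
    d=np.c_[p,np.ones(len(p))]@np.array(c['R']); o=-np.array(c['R']).T@np.array(c['t'])
    s=(z-o[2])/d[:,2]; return o+d*s[:,None]
def proj(c,X):
    rv,_=cv2.Rodrigues(np.array(c['R'])); return cv2.projectPoints(np.array(X,float).reshape(-1,1,3),rv,np.array(c['t']),np.array(c['mtx']),np.array(c['dist']))[0].reshape(-1,2)
E
python3 - <<'E'
from h import *
print(r.get_state()); snap('scene','s0'); snap('side','d0'); snap('wrist','w0')
for n in('scene','side','wrist'):
    c=r.get_calibration(n); print(n,-np.array(c['R']).T@c['t'],np.array(c['mtx'])[0,0],np.array(c['R']).round(2).tolist())
E
```

```text
pics
{'clock': 0.0, 'q': array([ 0.03381216,  0.68995345, -0.19453173,  1.56635999,  0.15731648,
        0.90251918, -0.21512517]), 'qd': array([ 0.00120285, -0.00012091, -0.00054498, -0.00125167,  0.00208812,
       -0.00110175,  0.0015547 ]), 'joint_torque': array([ 3.38560185e-04, -5.27571630e+01, -1.26686912e+00, -1.53434461e+01,
       -5.26333472e-02,  6.56995355e-03,  1.65937727e-04]), 'tool_pos': array([ 6.24354217e-01, -5.39647881e-05,  2.37925306e-01]), 'eef_rot': array([ 9.99999574e-01,  3.64753919e-05, -9.19752741e-04,  7.12855286e-05]), 'contact_force': array([ 0.04486125, -0.0306052 ,  0.04292302]), 'moment': array([-0.00646314, -0.02955532, -0.03859771]), 'opening': 0.9998083115229283}
scene [0.87688793 0.57077161 0.9665809 ] 511.3801465518649 [[-0.85, 0.53, -0.01], [0.44, 0.69, -0.58], [-0.3, -0.49, -0.82]]
side [ 0.17057536 -0.53471197  0.77980268] 503.95069182312193 [[0.84, -0.55, 0.0], [-0.41, -0.63, -0.66], [0.36, 0.55, -0.75]]
wrist [0.62547997 0.07407488 0.38493947] 331.29953051554196 [[1.0, -0.0, -0.0], [-0.0, -0.96, 0.29], [-0.0, -0.29, -0.96]]
```

View pics/s0.png

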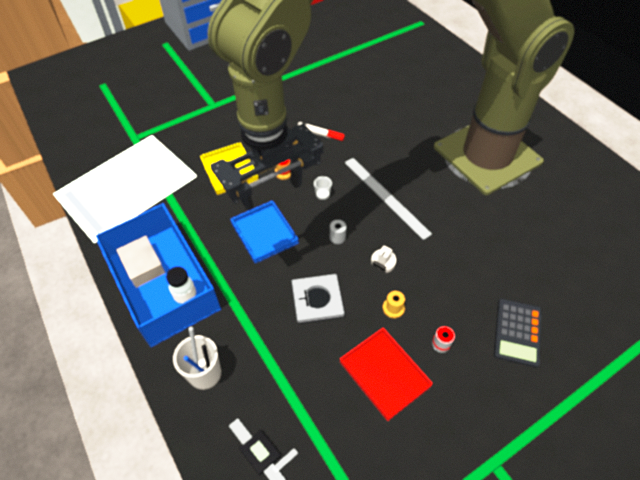

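View pics/d0.png

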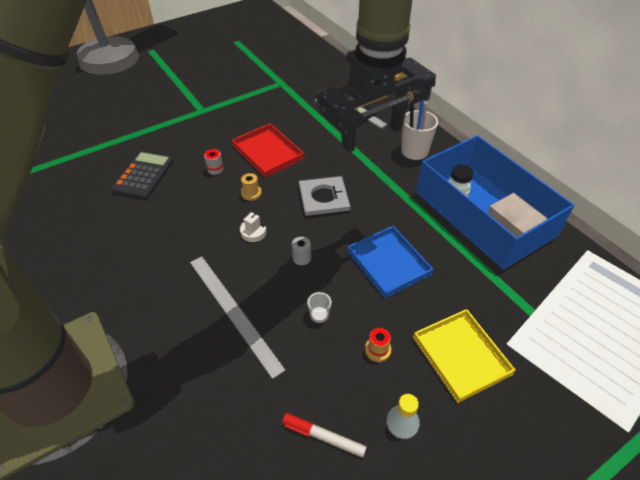

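View pics/w0.png

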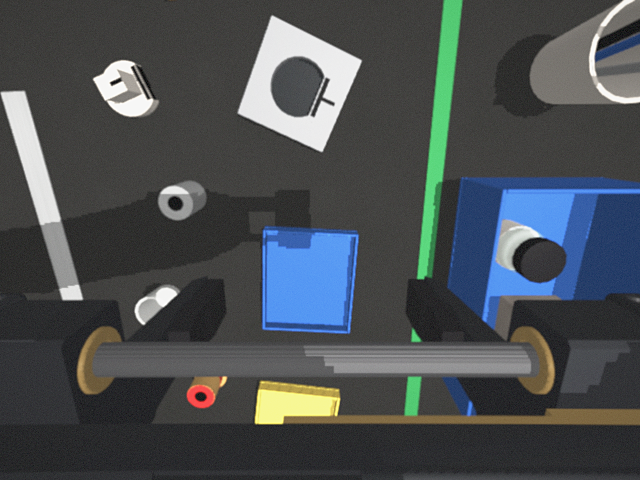

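```bash
cat > m.py <<'E'
from h import *
from scipy.optimize import least_squares
def cyl(rh):
    a=np.linspace(0,2*np.pi,40,endpoint=False)
    return np.concatenate([np.c_[R*np.cos(a),R*np.sin(a),0*a+z] for R,z in rh])
B=cyl([(.022,0),(.022,.008),(.017,.008),(.017,.045)]); S=cyl([(.018,0),(.018,.045)])
F=cyl([(.025,0),(.010,.05),(.010,.074)])
MOD={'bush_good':B,'bush_reject':B,'spacer_good':S,'spacer_reject':S,'flask':F}
def box(x,y,h): return np.array([[sx*x/2,sy*y/2,z] for sx in(-1,1) for sy in(-1,1) for z in (0,h)])
MOD['blue_tray']=MOD['yellow_tray']=box(.11,.13,.018); MOD['red_tray']=box(.11,.145,.018); MOD['gauge']=box(.096,.096,.018)
def hull(c,P): return cv2.convexHull(proj(c,P).astype(np.float32))[:,0]
def feat(h):  # bounding extents in 8 directions
    a=np.arange(16)*np.pi/8; return np.array([(h@[np.cos(t),np.sin(t)]).max() for t in a])
def measure(name,cams,yaw=False,minscore=.3,x0=None):
    obs=[]
    for cam in cams:
        o=r.cut_out(name,cam)
        if not o: print(name,cam,'none'); continue
        c=r.get_calibration(cam); o=o[0]; 
        m=o['pixels'].astype(np.uint8)
        n,l,st,_=cv2.connectedComponentsWithStats(m); m=(l==1+np.argmax(st[1:,4])).astype(np.uint8)
        cn=max(cv2.findContours(m,cv2.RETR_EXTERNAL,cv2.CHAIN_APPROX_NONE)[0],key=cv2.contourArea)[:,0].astype(float)
        if o['score']<minscore: print(name,cam,'low',o['score']); continue
        obs.append((cam,c,feat(cn)+.3,o['score'],cn.mean(0)))
    if not obs: return None
    if x0 is None: x0=ray(obs[0][1],obs[0][4],.02)[0,:2]
    best=None
    for y0 in (np.arange(6)*np.pi/12 if yaw else [0]):
        def f(p):
            w=p[2] if yaw else 0; R=np.array([[np.cos(w),-np.sin(w),0],[np.sin(w),np.cos(w),0],[0,0,1]])
            P=MOD[name]@R.T+[p[0],p[1],0]
            return np.concatenate([feat(hull(o[1],P))-o[2] for o in obs])
        s=least_squares(f,list(x0)+([y0] if yaw else []),x_scale=[.01,.01]+([.1] if yaw else []),loss='soft_l1',diff_step=1e-4)
        if best is None or s.cost<best.cost: best=s
    print(name,best.x.round(4),'cost %.1f'%best.cost,[(o[0],round(o[3],2)) for o in obs])
    return best.x
E
python3 - <<'E'
from m import *
for n in MOD: measure(n,['side','scene'],yaw=n in('blue_tray','yellow_tray','red_tray','gauge'))
for n in ('bush_good','spacer_good','bush_reject','spacer_reject'):
  for c in('side','scene'): measure(n,[c])
print(r.get_state()['clock'])
E
```

```text
bush_good [0.4834 0.2247] cost 4.5 [('side', 0.62), ('scene', 0.71)]
bush_reject [ 0.4849 -0.2342] cost 2348.8 [('side', 0.94), ('scene', 0.69)]
spacer_good [0.4799 0.0087] cost 12.6 [('side', 0.84), ('scene', 0.58)]
spacer_reject scene none
spacer_reject [0.4518 0.3415] cost 1.4 [('side', 0.68)]
flask scene none
flask [ 0.4429 -0.3529] cost 8.0 [('side', 0.68)]
blue_tray [ 0.6164 -0.0958 -0.0542] cost 9.4 [('side', 0.67), ('scene', 0.8)]
yellow_tray [ 0.5968 -0.3202 -0.1377] cost 64.2 [('side', 0.6), ('scene', 0.93)]
red_tray [0.5841 0.3312 0.0712] cost 7.2 [('side', 0.55), ('scene', 0.71)]
gauge scene none
gauge [0.6088 0.121  1.1433] cost 7.1 [('side', 0.8)]
bush_good [0.4845 0.2246] cost 1.7 [('side', 0.62)]
bush_good [0.4823 0.2248] cost 1.3 [('scene', 0.71)]
spacer_good [0.4826 0.0084] cost 6.5 [('side', 0.84)]
spacer_good [0.4778 0.0089] cost 0.5 [('scene', 0.58)]
bush_reject [ 0.4847 -0.2358] cost 1.0 [('side', 0.94)]
bush_reject [0.604  0.3836] cost 431.3 [('scene', 0.69)]
spacer_reject [0.4518 0.3415] cost 1.4 [('side', 0.68)]
spacer_reject scene none
1.45
```

```bash
python3 -m jog '[[-0.0235,-0.0375,0,0,0.35],[-0.0235,-0.0375,0,0,0.35],[-0.0235,-0.0375,0,0,0.35],[-0.0235,-0.0375,0,0,0.35],[-0.0235,-0.0375,0,0,0.35],[-0.0235,-0.0375,0,0,0.35],[0,0,0,0,0.35],[0,0,0,0,0.35],[0,0,0,0,0.35]]' 30
python3 - <<'E'
from m import *
snap('wrist','w1'); snap('scene','s1')
c=r.get_calibration('wrist')
for n in ('bush_good','spacer_reject','spacer_good'): measure(n,['wrist'])
for n in ('red_tray','gauge'): measure(n,['scene'],True)
print(proj(c,[[.4834,.2247,.045],[.4834,.2247,0]]))
E
```

```text
clock: 2.35
tool_pos: [0.4849, 0.2235, 0.2387]
eef_rot: [1.0, -0.001, 0.0, 0.001]
contact_force: [0.0, -0.8, 0.8]
opening: 0.648
bush_good [0.4824 0.2261] cost 1.2 [('wrist', 0.81)]
spacer_reject [0.4506 0.3435] cost 2.7 [('wrist', 0.9)]
spacer_good [ 0.4792 -0.0047] cost 117.0 [('wrist', 0.72)]
red_tray [0.5834 0.3312 0.088 ] cost 10.5 [('scene', 0.69)]
gauge [ 0.6056  0.1231 -0.4195] cost 0.9 [('scene', 0.72)]
[[313.10427962 209.94823186]
 [313.34542247 201.93756889]]
```

View pics/w1.png

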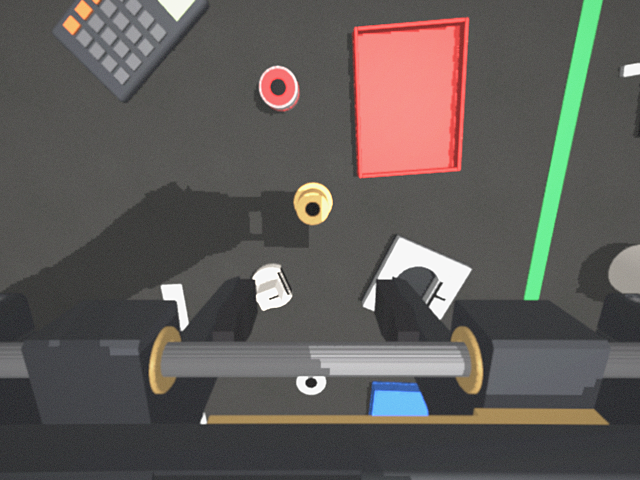

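The bush's bore is at (313,209), where the calibration puts it. The reject spacer is at (279,88) and the red tray's centre is near (410,98). Next I descend and grip.

```bash
python3 -m jog '[[-0.002,-0.002,0.04,0,0.35],[0,0,0.04,0,0.35],[0,0,0.04,0,0.35],[0,0,0.04,0,0.35],[0,0,0.035,0,0.35],[0,0,0.02,0,0.35],[0,0,0.011,0,0.35],[0,0,0,0,0.35],[0,0,0,0,0.35]]' 30
python3 -m jog '[[0,0,0,0,1],[0,0,0,0,1],[0,0,0,0,1],[0,0,0,0,1],[0,0,0,0,1],[0,0,0,0,1],[0,0,0,0,1]]' 30
```

```text
clock: 3.6
tool_pos: [0.4826, 0.2273, 0.0134]
eef_rot: [1.0, -0.0, 0.001, -0.0]
contact_force: [0.2, 0.3, -0.4]
opening: 0.651
clock: 4.3
tool_pos: [0.4823, 0.2272, 0.0134]
eef_rot: [1.0, -0.0, 0.0, -0.0]
contact_force: [-0.6, -0.6, 5.2]
opening: 0.373
```

```bash
python3 -m jog '[[0,0,-0.02,0,1],[0,0,-0.04,0,1],[0,0,-0.04,0,1],[0.017,0.04,-0.02,0,1],[0.017,0.04,0,0,1],[0.017,0.04,0,0,1],[0.017,0.04,0,0,1],[0.017,0.04,0,0,1],[0.017,0.04,0,0,1],[0.017,0.04,0,0,1],[0.015,0.04,0,0,1],[0,0.003,0,0,1],[0,0,0,0,1],[0,0,0,0,1],[0,0,0,0,1]]'
python3 - <<'E'
from m import *
snap('wrist','w2'); snap('side','d2');print(r.get_state()['tool_pos'])
E
```

```text
clock: 5.8
tool_pos: [0.6156, -0.0935, 0.1327]
eef_rot: [1.0, 0.002, -0.0, -0.001]
contact_force: [-0.7, 0.7, -1.5]
opening: 0.372
[ 0.61581024 -0.09408575  0.13277709]
```

View pics/w2.png

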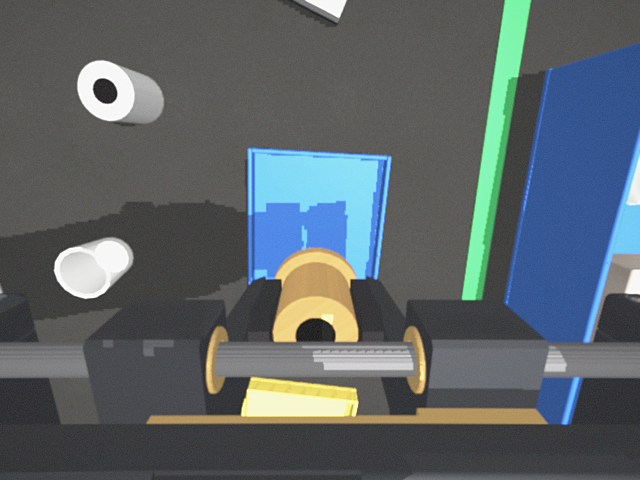

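The bush (bore at (315,330)) is held over the blue tray, whose far corners are at (250,150) and (390,156).

```bash
python3 -m jog '[[0,0.002,0.03,0,1],[0,0,0.03,0,1],[0,0,0.03,0,1],[0,0,0.015,0,1],[0,0,0.007,0,1],[0,0,0.0035,0,1],[0,0,0,0,1],[0,0,0,0,1],[0,0,0,0,0.45],[0,0,0,0,0.45],[0,0,0,0,0.45],[0,0,0,0,0.45],[0,0,0,0,0.45]]'
python3 -m jog '[[0,0,-0.02,0,0.45],[0,0,-0.04,0,0.45],[0,0,-0.04,0,0.45],[0,0,-0.04,0,0.45],[0,0,0,0,0.35],[0,0,0,0,0.35]]'
python3 - <<'E'
from m import *
snap('side','d3');snap('wrist','w3')
measure('bush_good',['side']);measure('spacer_good',['wrist'])
E
```

```text
clock: 7.2
tool_pos: [0.6162, -0.098, 0.0174]
eef_rot: [1.0, 0.0, 0.0, 0.0]
contact_force: [0.6, -0.8, 0.8]
opening: 0.548
clock: 7.8
tool_pos: [0.6164, -0.0981, 0.1581]
eef_rot: [1.0, -0.0, 0.001, 0.0]
contact_force: [-0.2, 0.3, -0.1]
opening: 0.649
bush_good [ 0.6216 -0.0986] cost 0.6 [('side', 0.69)]
spacer_good [0.4791 0.0092] cost 7.4 [('wrist', 0.94)]
```

View pics/d3.png

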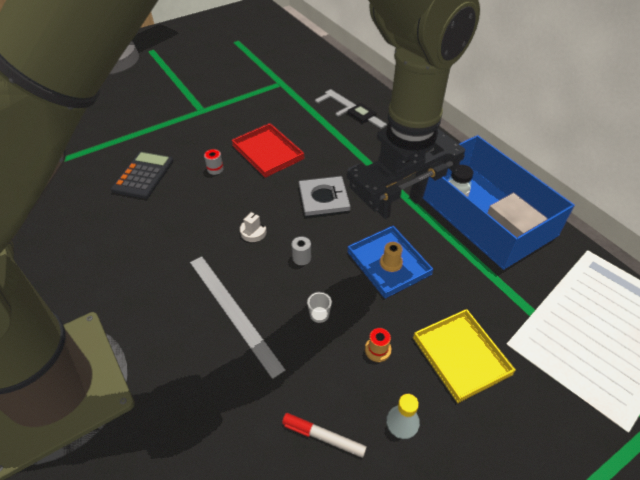

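The bush stands upright in the blue tray at (392,257). Next is the good spacer at (301,250).

```bash
python3 -m jog '[[-0.034,-0.027,0,0,0.35],[-0.034,-0.027,0,0,0.35],[-0.034,-0.027,0,0,0.35],[-0.035,-0.026,0,0,0.35],[0,0,0.02,0,0.35],[0,0,0.04,0,0.35],[0,0,0.04,0,0.35],[0,0,0.03,0,0.35],[0,0,0.015,0,0.35],[0,0,0,0,0.35],[0,0,0,0,0.35]]'
python3 -m jog '[[0,0,0,0,1],[0,0,0,0,1],[0,0,0,0,1],[0,0,0,0,1],[0,0,0,0,1],[0,0,0,0,1],[0,0,0,0,1]]'
```

```text
clock: 9.1
tool_pos: [0.4786, 0.009, 0.0118]
eef_rot: [1.0, 0.0, -0.001, 0.0]
contact_force: [-0.2, -0.4, -0.2]
opening: 0.65
clock: 9.8
tool_pos: [0.4794, 0.009, 0.013]
eef_rot: [1.0, -0.0, 0.001, 0.0]
contact_force: [-0.3, -0.1, 6.7]
opening: 0.389
```

```bash
python3 -m jog '[[0,0,-0.02,0,1],[0,0,-0.04,0,1],[0,0,-0.04,0,1],[0,0,-0.03,0,1],[0.02,0,0,0,1],[0,0,0,0,1]]'
python3 - <<'E'
from m import *
snap('side','d4');snap('scene','s4')
measure('yellow_tray',['side'],True,x0=[.597,-.32]);measure('yellow_tray',['scene'],True,x0=[.597,-.32]); measure('flask',['side'])
E
```

```text
clock: 10.4
tool_pos: [0.5021, 0.0091, 0.1435]
eef_rot: [1.0, -0.001, 0.003, -0.001]
contact_force: [0.5, -0.4, -1.3]
opening: 0.386
yellow_tray [ 0.5965 -0.3194 -0.1365] cost 9.8 [('side', 0.91)]
yellow_tray [ 0.5934 -0.318  -0.1161] cost 2.4 [('scene', 0.68)]
flask [ 0.4424 -0.3541] cost 3.1 [('side', 0.95)]
```

View pics/s4.png

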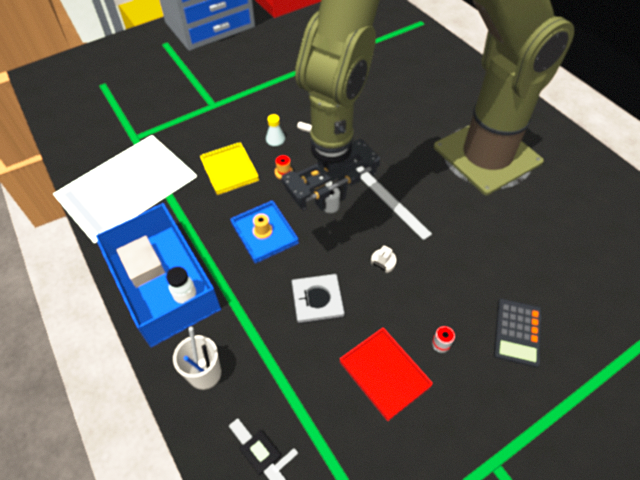

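The yellow tray is clear at (230,167), and the spacer is held. Now I carry it over.

```bash
python3 -m jog '[[0.012,0.041,0,0,1],[0.012,0.041,0,0,1],[0.012,0.041,0,0,1],[0.012,0.041,0,0,1],[0.012,0.041,0,0,1],[0.012,0.041,0,0,1],[0.012,0.041,0,0,1],[0.01,0.041,0,0,1],[0,0,0,0,1],[0,0,0,0,1],[0,0,0,0,1]]'
```

```text
clock: 11.75
tool_pos: [0.5924, -0.3166, 0.1413]
eef_rot: [1.0, 0.001, -0.001, -0.001]
contact_force: [-0.1, 0.7, -1.7]
opening: 0.379
```

```bash
python3 -m jog '[[0.002,0.002,0.03,0,1],[0,0,0.03,0,1],[0,0,0.03,0,1],[0,0,0.02,0,1],[0,0,0.009,0,1],[0,0,0.005,0,1],[0,0,0,0,1],[0,0,0,0,1]]'
```

```text
clock: 12.55
tool_pos: [0.5959, -0.321, 0.0194]
eef_rot: [1.0, 0.0, 0.001, 0.0]
contact_force: [0.5, 0.2, -2.0]
opening: 0.384
```

```bash
python3 -m jog '[[0,0,0.002,0,1],[0,0,0.001,0,1],[0,0,0,0,1],[0,0,0,0,1]]'
python3 -m jog '[[0,0,0,0,0.45],[0,0,0,0,0.45],[0,0,0,0,0.45],[0,0,0,0,0.45],[0,0,0,0,0.45],[0,0,-0.02,0,0.45],[0,0,-0.04,0,0.45],[0,0,-0.04,0,0.45],[0,0,-0.04,0,0.4],[0,0,0,0,0.35],[0,0,0,0,0.35]]'
python3 - <<'E'
from m import *
snap('side','d5');snap('wrist','w5')
measure('spacer_good',['side']);measure('bush_reject',['wrist']);measure('bush_reject',['side'])
E
```

```text
clock: 12.95
tool_pos: [0.5955, -0.3213, 0.0161]
eef_rot: [1.0, -0.0, 0.001, 0.0]
contact_force: [-0.6, -0.0, 4.4]
opening: 0.388
clock: 14.05
tool_pos: [0.5954, -0.3212, 0.1561]
eef_rot: [1.0, -0.0, 0.001, 0.0]
contact_force: [0.4, -0.4, -0.4]
opening: 0.652
spacer_good [ 0.6001 -0.3211] cost 0.9 [('side', 0.64)]
bush_reject [ 0.4814 -0.2333] cost 1.2 [('wrist', 0.87)]
bush_reject [ 0.484 -0.235] cost 2.6 [('side', 0.75)]
```

View pics/d5.png

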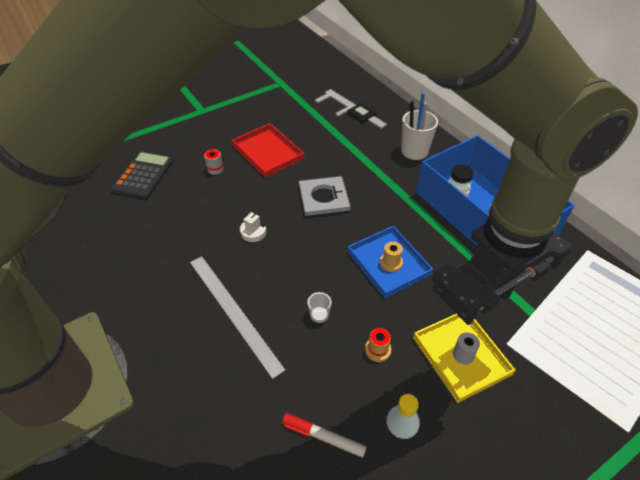

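View pics/w5.png

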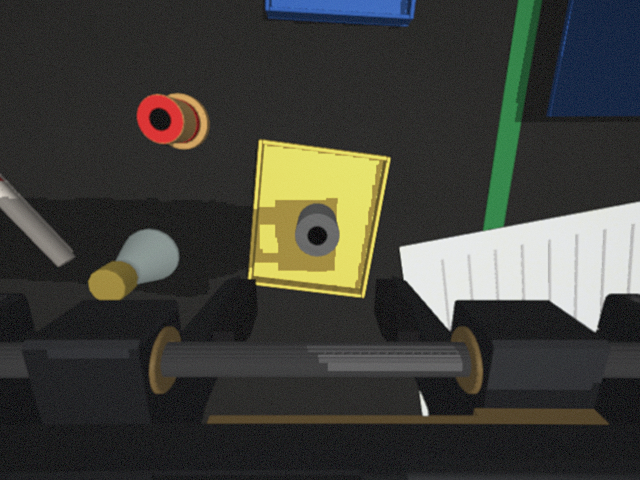

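The spacer stands in the yellow tray at (465,348) in the side view. The reject bush is at (160,119) in the wrist view, well clear of the flask at (150,255).

```bash
python3 -m jog '[[-0.038,-0.029,0,0,0.35],[-0.038,-0.029,0,0,0.35],[-0.037,-0.029,0,0,0.35],[0,0,0,0,0.35],[0,0,0.02,0,0.35],[0,0,0.04,0,0.35],[0,0,0.04,0,0.35],[0,0,0.03,0,0.35],[0,0,0.013,0,0.35],[0,0,0,0,0.35],[0,0,0,0,0.35]]'
python3 -m jog '[[0,0,0,0,1],[0,0,0,0,1],[0,0,0,0,1],[0,0,0,0,1],[0,0,0,0,1],[0,0,0,0,1],[0,0,0,0,1]]'
```

```text
clock: 15.4
tool_pos: [0.4827, -0.2342, 0.0128]
eef_rot: [1.0, -0.0, 0.0, 0.0]
contact_force: [0.1, -0.2, -0.2]
opening: 0.649
clock: 16.1
tool_pos: [0.4819, -0.2343, 0.0131]
eef_rot: [1.0, -0.0, 0.0, 0.0]
contact_force: [-1.6, 0.3, 6.2]
opening: 0.368
```

```bash
python3 -m jog '[[0,0,-0.02,0,1],[0,0,-0.04,0,1],[0,0,-0.04,0,1],[0,0,-0.03,0,1],[0.008,-0.041,0,0,1],[0.008,-0.041,0,0,1],[0.008,-0.041,0,0,1],[0.008,-0.041,0,0,1],[0.008,-0.041,0,0,1],[0.008,-0.041,0,0,1],[0.008,-0.041,0,0,1],[0.008,-0.041,0,0,1],[0.008,-0.041,0,0,1],[0.008,-0.041,0,0,1],[0.008,-0.041,0,0,1],[0.008,-0.041,0,0,1],[0.008,-0.043,0,0,1],[0,0,0,0,1],[0,0,0,0,1],[0,0,0,0,1]]'
python3 - <<'E'
from m import *
snap('wrist','w6');snap('scene','s6');print(r.get_state()['tool_pos'])
measure('red_tray',['scene'],True)
E
```

```text
clock: 18.1
tool_pos: [0.5857, 0.299, 0.1417]
eef_rot: [1.0, -0.001, -0.001, 0.001]
contact_force: [1.0, -0.8, -2.1]
opening: 0.37
[0.58617309 0.29872782 0.14203689]
red_tray [0.5839 0.3324 0.0795] cost 23.3 [('scene', 0.82)]
```

View pics/w6.png

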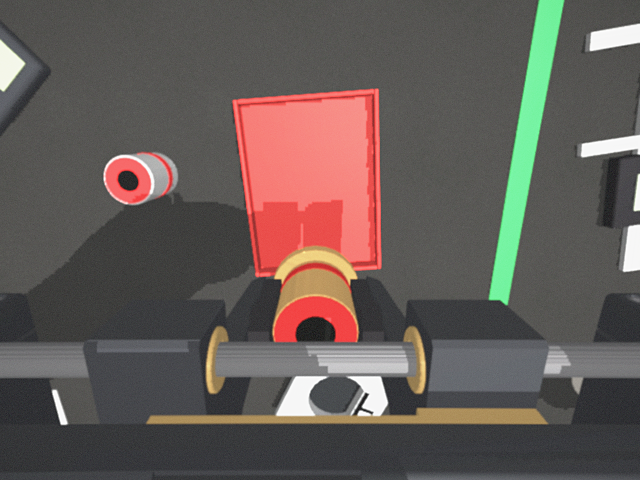

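The red-topped bush (bore (315,330)) is over the near end of the red tray, whose centre is near (315,180). Now I lower it.

```bash
python3 -m jog '[[-0.001,-0.003,0.03,0,1],[0,0,0.03,0,1],[0,0,0.03,0,1],[0,0,0.02,0,1],[0,0,0.009,0,1],[0,0,0.004,0,1],[0,0,0.002,0,1],[0,0,0,0,1],[0,0,0,0,1]]'
```

```text
clock: 19.15
tool_pos: [0.5857, 0.3044, 0.0183]
eef_rot: [1.0, -0.0, 0.001, -0.0]
contact_force: [0.2, -0.5, -2.1]
opening: 0.371
```

```bash
python3 -m jog '[[0,0,0.0015,0,1],[0,0,0,0,1],[0,0,0,0,1]]'
python3 -m jog '[[0,0,0,0,0.45],[0,0,0,0,0.45],[0,0,0,0,0.45],[0,0,0,0,0.45],[0,0,0,0,0.45],[0,0,-0.02,0,0.45],[0,0,-0.04,0,0.45],[0,0,-0.04,0,0.45],[0,0,-0.03,0,0.4],[0,0,0,0,0.35],[0,0,0,0,0.35]]'
python3 - <<'E'
from m import *
snap('wrist','w7')
measure('spacer_reject',['wrist']);measure('bush_reject',['wrist'])
E
```

```text
clock: 19.45
tool_pos: [0.5854, 0.3043, 0.0162]
eef_rot: [1.0, -0.0, 0.0, -0.0]
contact_force: [-0.6, -0.3, 0.2]
opening: 0.373
clock: 20.55
tool_pos: [0.5852, 0.304, 0.1463]
eef_rot: [1.0, -0.0, 0.001, -0.0]
contact_force: [-1.0, 0.2, -0.4]
opening: 0.653
spacer_reject [0.4493 0.3422] cost 1.8 [('wrist', 0.87)]
bush_reject [0.5844 0.3034] cost 1.3 [('wrist', 0.64)]
```

View pics/w7.png

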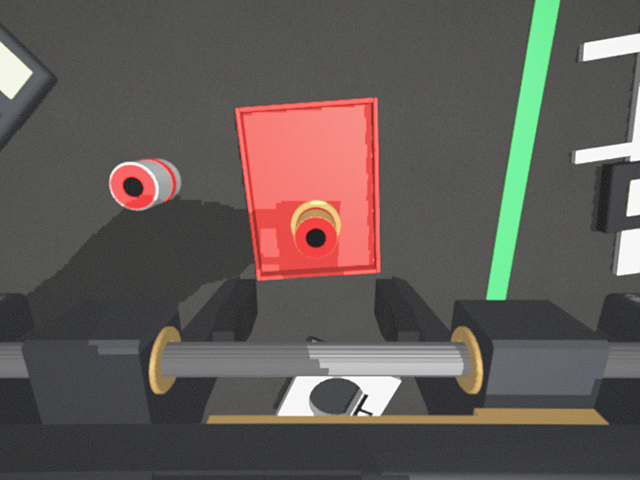

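The reject bush stands in the red tray at (316,235). The spacer is at (133,186).

```bash
python3 -m jog '[[-0.034,-0.01,0,0,0.35],[-0.034,-0.01,0,0,0.35],[-0.034,-0.01,0,0,0.35],[-0.033,-0.008,0,0,0.35],[0,0,0,0,0.35],[0,0,0.02,0,0.35],[0,0,0.04,0,0.35],[0,0,0.04,0,0.35],[0,0,0.02,0,0.35],[0,0,0.013,0,0.35],[0,0,0,0,0.35],[0,0,0,0,0.35]]'
python3 -m jog '[[0,0,0,0,1],[0,0,0,0,1],[0,0,0,0,1],[0,0,0,0,1],[0,0,0,0,1],[0,0,0,0,1],[0,0,0,0,1]]'
python3 -m jog '[[0,0,-0.02,0,1],[0,0,-0.04,0,1],[0,0,-0.04,0,1],[0,0,-0.03,0,1],[0,0,0,0,1]]'
```

```text
clock: 21.9
tool_pos: [0.4505, 0.3421, 0.013]
eef_rot: [1.0, -0.0, 0.0, -0.0]
contact_force: [0.8, 0.9, 0.0]
opening: 0.647
clock: 22.6
tool_pos: [0.4503, 0.3423, 0.0136]
eef_rot: [1.0, -0.0, 0.0, -0.0]
contact_force: [-0.9, 0.7, 6.2]
opening: 0.389
clock: 23.1
tool_pos: [0.452, 0.3436, 0.1465]
eef_rot: [1.0, -0.0, 0.003, -0.003]
contact_force: [0.3, 0.7, -2.8]
opening: 0.383
```

```bash
python3 -m jog '[[0.033,-0.005,0,0,1],[0.033,-0.005,0,0,1],[0.033,-0.005,0,0,1],[0.031,-0.005,0,0,1],[0,0,0,0,1],[0,0,0,0,1],[0,0,0,0,1]]'
```

```text
clock: 23.8
tool_pos: [0.578, 0.3618, 0.1413]
eef_rot: [1.0, 0.001, -0.002, 0.001]
contact_force: [0.0, 0.4, -2.4]
opening: 0.386
```

```bash
python3 -m jog '[[0.001,-0.001,0.03,0,1],[0,0,0.03,0,1],[0,0,0.03,0,1],[0,0,0.02,0,1],[0,0,0.009,0,1],[0,0,0.004,0,1],[0,0,0.002,0,1],[0,0,0,0,1],[0,0,0,0,1]]'
```

```text
clock: 24.7
tool_pos: [0.5817, 0.3635, 0.0189]
eef_rot: [1.0, -0.0, 0.001, -0.001]
contact_force: [-0.2, 0.5, -3.0]
opening: 0.385
```

```bash
python3 -m jog '[[0,0,0.002,0,1],[0,0,0,0,1],[0,0,0,0,1]]'
python3 -m jog '[[0,0,0,0,0.45],[0,0,0,0,0.45],[0,0,0,0,0.45],[0,0,0,0,0.45],[0,0,0,0,0.45],[0,0,-0.02,0,0.45],[0,0,-0.04,0,0.45],[0,0,-0.04,0,0.45],[0,0,-0.03,0,0.4],[0,0,0,0,0.35],[0,0,0,0,0.35]]'
python3 - <<'E'
from m import *
snap('wrist','w8'); snap('side','d8')
measure('spacer_reject',['side']);measure('bush_reject',['side'])
for cam in('side','wrist'):
    for o in r.cut_out('flat_cap',cam)[:2]:
        print(cam,o['score'],o['rect'],ray(r.get_calibration(cam),np.argwhere(o['pixels'])[:,::-1].mean(0),.015))
E
```

```text
clock: 25.0
tool_pos: [0.5818, 0.3635, 0.0167]
eef_rot: [1.0, -0.0, 0.001, -0.001]
contact_force: [0.3, 0.0, 3.5]
opening: 0.383
clock: 26.1
tool_pos: [0.5815, 0.3633, 0.1477]
eef_rot: [1.0, -0.0, 0.001, -0.001]
contact_force: [-0.2, -0.4, -0.6]
opening: 0.653
spacer_reject side none
bush_reject [0.5915 0.3069] cost 1.0 [('side', 0.87)]
side 0.9 [243.2, 214.0, 268.4, 239.3] [[0.43216747 0.11677034 0.015     ]]
```

View pics/d8.png

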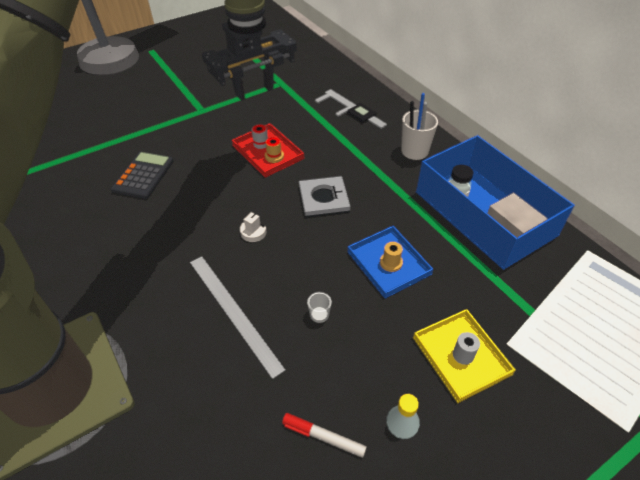

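Both rejects stand side by side in the red tray at (260,137) and (274,150). The cap is at (253,227).

```bash
python3 -m jog '[[-0.025,0.041,-0.01,0,0.35],[-0.025,0.041,0,0,0.35],[-0.025,0.041,0,0,0.35],[-0.025,0.041,0,0,0.35],[-0.025,0.041,0,0,0.35],[-0.025,0.042,0,0,0.35],[0,0,0,0,0.35],[0,0,0,0,0.35],[0,0,0,0,0.35],[0,0,0,0,0.35]]'
python3 - <<'E'
from m import *
print(r.get_state()['tool_pos']); im=snap('wrist','w9'); cal=r.get_calibration('wrist'); import pickle; pickle.dump(cal,open('w9.pkl','wb'))
p=proj(cal,[[.432,.117,.014]])[0].astype(int); print(p)
x0,y0=max(p[0]-80,0),max(p[1]-80,0)
cv2.imwrite('pics/w9z.png',cv2.resize(im[y0:y0+150,x0:x0+160,::-1],None,fx=4,fy=4,interpolation=cv2.INTER_CUBIC)); print(x0,y0)
for o in r.cut_out('flat_cap','wrist')[:1]: print(o['score'],o['rect']); np.save('capmask.npy',o['pixels'])
E
```

```text
clock: 27.4
tool_pos: [0.4321, 0.1176, 0.1556]
eef_rot: [1.0, 0.001, 0.001, -0.001]
contact_force: [-0.6, -0.1, 1.1]
opening: 0.644
[0.43209876 0.11763981 0.15562813]
[314 224]
234 144
0.78 [287.7, 192.8, 340.2, 247.6]
```

View pics/w9z.png

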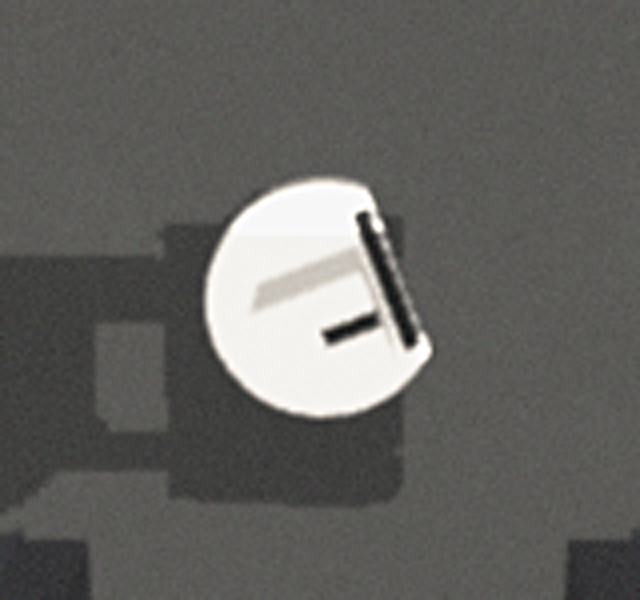

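View pics/w9.png

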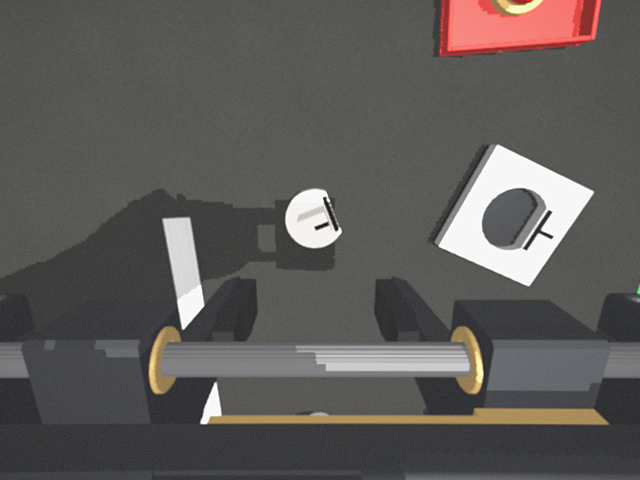

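```bash
cat > cap.py <<'E'
from m import *
a=np.linspace(-np.pi,np.pi,181); D=np.c_[np.minimum(.026*np.cos(a),.018),.026*np.sin(a)]
D=D[(D[:,0]<.018-1e-9)]; yc=np.sqrt(.026**2-.018**2); D=np.r_[D,[[.018,yc],[.018,-yc]]]
CAP=np.r_[np.c_[D,0*D[:,0]],np.c_[D,0*D[:,0]+.014],[[x,y,.044] for x in(-.012,.012) for y in(-.01,.01)]]
def feat2(h):
    t=np.arange(48)*np.pi/24; return (h@np.array([np.cos(t),np.sin(t)])).max(0)
def fitcap(im,cal,box):
    g=im.min(2); m=np.zeros_like(g); x0,y0,x1,y1=box
    m[y0:y1,x0:x1]=(g[y0:y1,x0:x1]>150)
    n,l,st,_=cv2.connectedComponentsWithStats(m); m=(l==1+np.argmax(st[1:,4])).astype(np.uint8)
    cn=max(cv2.findContours(m,cv2.RETR_EXTERNAL,cv2.CHAIN_APPROX_NONE)[0],key=cv2.contourArea)[:,0].astype(float)
    ob=feat2(cn)+.5
    best=None
    for w0 in (.1,.4,.7):
        def f(p):
            w=p[2];R=np.array([[np.cos(w),-np.sin(w),0],[np.sin(w),np.cos(w),0],[0,0,1]])
            return feat2(proj(cal,CAP@R.T+[p[0],p[1],0]))-ob
        s=least_squares(f,[.432,.117,w0],x_scale=[.01,.01,.1],loss='soft_l1',diff_step=1e-4)
        if best is None or s.cost<best.cost: best=s
    return best.x,best.cost
if __name__=='__main__':
    import pickle; cal=pickle.load(open('w9.pkl','rb')); im=cv2.imread('pics/w9.png')[:,:,::-1]
    print(fitcap(im,cal,(280,185,350,255)))
    sub=im[185:255,280:350].max(2)<75
    yy,xx=np.where(sub); xx=xx+280; yy=yy+185
    # stripe: zoom (360,215)-(412,345)
    def z2p(x,y): return [234+x/4-.4,144+y/4-.4]
    P=ray(cal,[z2p(362,215),z2p(411,346)],.014); d=P[0]-P[1]; print('stripe yaw',np.arctan2(d[1],d[0])-np.pi/2,P)
    P=ray(cal,[z2p(326,340),z2p(380,319)],.044); d=P[1]-P[0]; print('line yaw',np.arctan2(d[1],d[0]),P)
    # gauge
    n=ray(cal,[[496,146],[592,194],[529,285],[437,243]],.018); print(n.round(4),n.mean(0)[:2])
    for i in range(4):
        d=n[(i+1)%4]-n[i]; print(np.hypot(*d[:2]),np.arctan2(d[1],d[0]))
E
python3 cap.py
python3 - <<'E'
from m import *
measure('gauge',['wrist'],True); measure('gauge',['side'],True)
im=cv2.imread('pics/w9.png'); cv2.imwrite('pics/w9g.png',cv2.resize(im[140:290,430:600],None,fx=4,fy=4,interpolation=cv2.INTER_CUBIC))
E
```

```text
(array([0.43172783, 0.1213927 , 0.42252166]), np.float64(10.819689696326444))
stripe yaw 0.3630581728812814 [[0.44025155 0.14160275 0.014     ]
 [0.45157263 0.11180245 0.014     ]]
line yaw 0.38380636395690587 [[0.43237354 0.1213192  0.044     ]
 [0.44323091 0.12570377 0.044     ]]
[[0.5819 0.1851 0.018 ]
 [0.6702 0.1452 0.018 ]
 [0.6321 0.0599 0.018 ]
 [0.5421 0.1009 0.018 ]] [0.60656874 0.12279482]
0.09686690802954054 -0.4245622469655787
0.09343565580828583 -1.9903757244348945
0.09887064284824018 2.7135453918862296
0.0931026279432275 1.1297186443705762
gauge [0.5624 0.2313 0.1994] cost 1033.8 [('wrist', 0.71)]
gauge [0.6099 0.1201 1.1458] cost 3.8 [('side', 0.63)]
```

View pics/w9g.png

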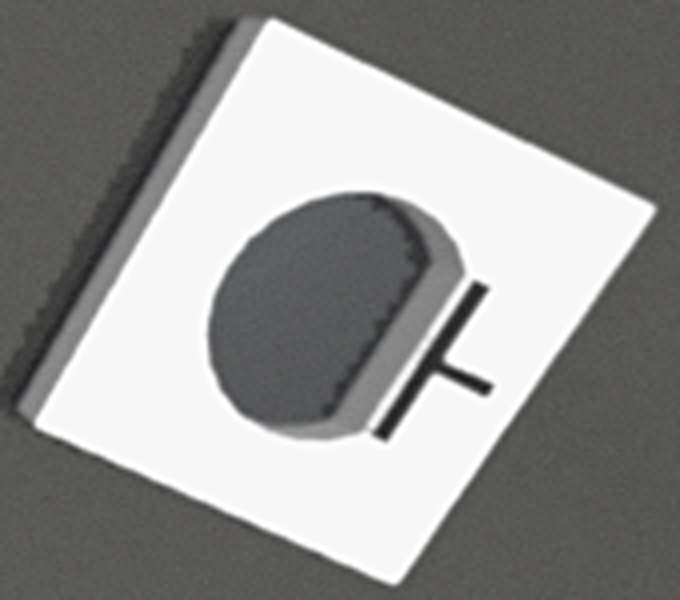

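The cap's stripe and line face right and slightly up, a yaw of about 0.38. The pocket's flat and T face right and down, a yaw of about -0.43. I'll look at the gauge from the same geometry, so that camera bias cancels.

```bash
python3 -m jog '[[0.044,-0.001,0,0,0.35],[0.044,-0.001,0,0,0.35],[0.044,-0.001,0,0,0.35],[0.043,-0.001,0,0,0.35],[0,0,0,0,0.35],[0,0,0,0,0.35],[0,0,0,0,0.35],[0,0,0,0,0.35]]'
python3 - <<'E'
from m import *
import pickle
print(r.get_state()['tool_pos'],r.get_state()['q'].round(2)); im=snap('wrist','w10'); cal=r.get_calibration('wrist'); pickle.dump(cal,open('w10.pkl','wb'))
p=proj(cal,[[.607,.122,.018]])[0].astype(int); x0,y0=p-[80,75]; print(x0,y0)
cv2.imwrite('pics/w10z.png',cv2.resize(im[y0:y0+150,x0:x0+160,::-1],None,fx=4,fy=4,interpolation=cv2.INTER_CUBIC))
E
```

```text
clock: 28.4
tool_pos: [0.6044, 0.1203, 0.1557]
eef_rot: [1.0, 0.001, -0.001, 0.0]
contact_force: [0.1, 0.4, -0.8]
opening: 0.653
[0.60439232 0.12029696 0.15568962] [-0.13  0.79 -0.26  1.67  0.28  0.73 -0.52]
237 147
```

View pics/w10z.png

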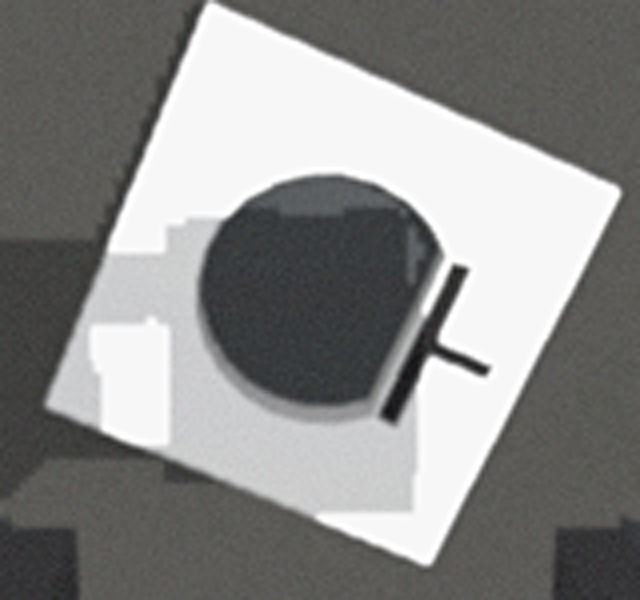

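```bash
python3 - <<'E'
from cap import *
import pickle
cal=pickle.load(open('w10.pkl','rb')); im=cv2.imread('pics/w10.png')[:,:,::-1]
g=im.min(2); m=np.zeros_like(g); m[143:296,240:400]=g[143:296,240:400]>150
m=cv2.morphologyEx(m,cv2.MORPH_CLOSE,np.ones((5,5)))
n,l,st,_=cv2.connectedComponentsWithStats(m); m=(l==1+np.argmax(st[1:,4])).astype(np.uint8)
cn=np.concatenate(cv2.findContours(m,cv2.RETR_EXTERNAL,cv2.CHAIN_APPROX_NONE)[0])[:,0].astype(float)
ob=feat2(cn)
SQ=np.array([[a,b,.018] for a in(-.048,.048) for b in(-.048,.048)])
def f(p):
    w=p[2];R=np.array([[np.cos(w),-np.sin(w),0],[np.sin(w),np.cos(w),0],[0,0,1]])
    return feat2(proj(cal,SQ@R.T+[p[0],p[1],0]))-ob
s=least_squares(f,[.607,.122,-.43],x_scale=[.01,.01,.1],loss='soft_l1',diff_step=1e-4); print(s.x,s.cost)
z=lambda x,y:[237+x/4-.4,147+y/4-.4]
c=ray(cal,[z(*q) for q in[(210,2),(620,190),(432,566),(46,408)]],.018); print(c.mean(0))
P=ray(cal,[z(443,250),z(372,412)],.018); d=P[0]-P[1]; print('flat',P.round(4),np.arctan2(d[1],d[0])-np.pi/2)
P=ray(cal,[z(462,267),z(388,418)],.018); d=P[0]-P[1]; print('T bar',np.arctan2(d[1],d[0])-np.pi/2)
# pocket circle rim pts
q=ray(cal,[z(199,285),z(325,174),z(270,190),z(235,220),z(320,422),z(250,395),z(215,350)],.018)[:,:2]
f2=lambda p: np.hypot(*(q-p[:2]).T)-.0285
s=least_squares(f2,[.607,.122]); print('pocket centre',s.x,f2(s.x).round(4))
E
```

```text
[ 0.60761301  0.12327397 -0.41717547] 6.615156793439313
[0.60777836 0.12287005 0.018     ]
flat [[0.6331 0.1345 0.018 ]
 [0.6181 0.0971 0.018 ]] -0.38216500972866196
T bar -0.4202141132029851
pocket centre [0.60875614 0.12276664] [ 0.0009 -0.0001 -0.0002 -0.0006 -0.0003 -0.0002 -0.0003]
```

```bash
python3 -m jog '[[-0.043,0,0,0,0.35],[-0.043,0,0,0,0.35],[-0.043,0,0,0,0.35],[-0.0437,-0.001,0,0,0.35],[0,0,0,0.0236,0.35],[0,0,0,0.0236,0.35],[0,0,0,0.0236,0.35],[0,0,0,0.0236,0.35],[0,0,0,0.0236,0.35],[0,0,0,0.0236,0.35],[0,0,0,0.0236,0.35],[0,0,0,0.0236,0.35],[0,0,0,0,0.35],[0,0,0,0,0.35],[0,0,0,0,0.35]]'
cat > st.py <<'E'
from h import *
from scipy.spatial.transform import Rotation as Ro
def st():
    s=r.get_state(); M=Ro.from_quat(s['eef_rot']).as_matrix()
    print('pos',s['tool_pos'].round(4),'xang %.4f'%np.arctan2(M[1,0],M[0,0]),'z',M[:,2].round(3),'F',s['contact_force'].round(1),'open %.3f'%s['opening'],'q',s['q'].round(2),s['clock']); return s,M
def to(x,y):
    s,M=st(); d=M.T@np.r_[np.array([x,y])-s['tool_pos'][:2],0]; print('tool shift',d.round(4)); return d
if __name__=='__main__':
    import sys
    if len(sys.argv)>2: to(float(sys.argv[1]),float(sys.argv[2]))
    else: st()
E
python3 st.py .4317 .1214
python3 - <<'E'
from cap import *
im=snap('wrist','w11'); cal=r.get_calibration('wrist'); p=proj(cal,[[.4317,.1214,.014]])[0].astype(int); print(p, proj(cal,[[.4317,.1214,.014],[.45,.129,.014]]))
print(fitcap(im,cal,(p[0]-38,p[1]-38,p[0]+38,p[1]+38)))
E
```

```text
clock: 29.95
tool_pos: [0.4331, 0.1211, 0.1559]
eef_rot: [0.83, -0.558, -0.0, -0.0]
contact_force: [0.3, 0.7, 0.6]
opening: 0.649
pos [0.4331 0.1211 0.1559] xang -1.1835 z [ 0.  0. -1.] F [0.3 0.7 0.6] open 0.649 q [-0.43  0.62  0.09  2.17 -0.15  0.35 -1.4 ] 29.95
tool shift [-0.0008  0.0012  0.    ]
[314 225] [[314.87091736 225.4847256 ]
 [314.6912754  203.77065975]]
(array([0.43129763, 0.12160731, 0.37851226]), np.float64(22.25465442160152))
```

View pics/w11.png

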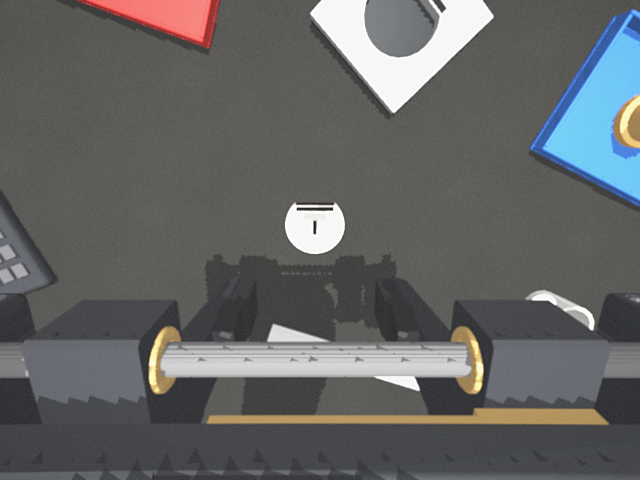

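The stripe at (315,205) is horizontal, so the jaws are square to the block. Turning on from here would bring joint 7 near its limit, so I'll use the opposite half turn.

```bash
python3 -m jog '[[0,0,0,-0.0238,0.35],[0,0,0,-0.0238,0.35],[0,0,0,-0.0238,0.35],[0,0,0,-0.0238,0.35],[0,0,0,-0.0238,0.35],[0,0,0,-0.0238,0.35],[0,0,0,-0.0238,0.35],[0,0,0,-0.0238,0.35],[0,0,0,-0.0238,0.35],[0,0,0,-0.0238,0.35],[0,0,0,-0.0238,0.35],[0,0,0,-0.0238,0.35],[0,0,0,-0.0238,0.35],[0,0,0,-0.0238,0.35],[0,0,0,-0.0238,0.35],[0,0,0,-0.0238,0.35],[0,0,0,-0.0238,0.35],[0,0,0,-0.0238,0.35],[0,0,0,-0.0238,0.35],[0,0,0,-0.0238,0.35]]'
python3 -m jog '[[0,0,0,-0.0238,0.35],[0,0,0,0,0.35],[0,0,0,0,0.35]]'
python3 st.py .4315 .1215
python3 - <<'E'
from cap import *
im=snap('wrist','w12'); cal=r.get_calibration('wrist'); p=proj(cal,[[.4317,.1214,.014]])[0].astype(int); print(p)
print(fitcap(im,cal,(p[0]-38,p[1]-38,p[0]+38,p[1]+38)))
E
```

```text
clock: 32.0
tool_pos: [0.4335, 0.1207, 0.1558]
eef_rot: [0.617, 0.787, 0.0, 0.0]
contact_force: [0.3, 0.0, 0.1]
opening: 0.65
clock: 32.3
tool_pos: [0.4334, 0.1208, 0.1557]
eef_rot: [0.561, 0.828, 0.0, -0.0]
contact_force: [-0.2, 0.9, -0.5]
opening: 0.652
pos [0.4334 0.1208 0.1557] xang 1.9507 z [ 0.  0. -1.] F [-0.2  0.9 -0.5] open 0.652 q [ 0.09  0.71 -0.75  2.14  0.87  0.62  0.66] 32.3
tool shift [ 0.0013 -0.0015  0.    ]
[316 220]
(array([0.43266183, 0.1221664 , 0.41696428]), np.float64(23.47545769255496))
```

View pics/w12.png

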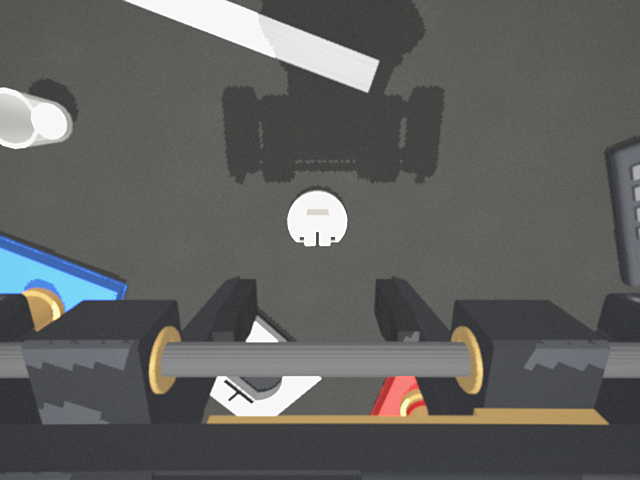

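```bash
python3 -m jog '[[0.0015,-0.001,0.03,0,0.35],[0,0,0.04,0,0.35],[0,0,0.03,0,0.35],[0,0,0.02,0,0.35],[0,0,0.01,0,0.35],[0,0,0.006,0,0.35],[0,0,0,0,0.35],[0,0,0,0,0.35]]'
python3 -m jog '[[0,0,0,0,1],[0,0,0,0,1],[0,0,0,0,1],[0,0,0,0,1],[0,0,0,0,1],[0,0,0,0,1],[0,0,0,0,1],[0,0,0,0,1],[0,0,0,0,1]]' 30
python3 st.py
```

```text
clock: 33.15
tool_pos: [0.432, 0.1222, 0.0199]
eef_rot: [0.56, 0.829, 0.0, 0.0]
contact_force: [-0.6, -1.1, -0.1]
opening: 0.65
clock: 34.05
tool_pos: [0.4319, 0.122, 0.0198]
eef_rot: [0.559, 0.829, 0.0, 0.0]
contact_force: [-0.2, -1.4, 3.0]
opening: 0.22
pos [0.4319 0.122  0.0198] xang 1.9540 z [ 0. -0. -1.] F [-0.2 -1.4  3. ] open 0.220 q [-0.13  0.94 -0.41  2.21  1.48  0.33  0.11] 34.05
```

The jaws stopped at 19.4 mm, so they hold the block. I lift, turn by +0.128 rev and carry it to the gauge.

```bash
python3 -m jog '[[0,0,-0.02,0,1],[0,0,-0.04,0,1],[0,0,-0.03,0,1],[0,0,0,0.0213,1],[0,0,0,0.0213,1],[0,0,0,0.0213,1],[0,0,0,0.0213,1],[0,0,0,0.0213,1],[0,0,0,0.0213,1],[0.0145,0.032,0,0,1],[0.0145,0.032,0,0,1],[0.0145,0.032,0,0,1],[0.0145,0.032,0,0,1],[0.0145,0.032,0,0,1],[0,0,0,0,1],[0,0,0,0,1],[0,0,0,0,1],[0,0,0,0,1]]'
python3 - <<'E'
from st import *
s,M=to(.608,.123),None
im=snap('wrist','w13'); snap('side','d13'); snap('scene','s13')
for n,(x,y,w,h) in dict(d13=(270,130,120,90),s13=(250,230,120,90)).items():
    i=cv2.imread(f'pics/{n}.png')[y:y+h,x:x+w]; cv2.imwrite(f'pics/{n}z.png',cv2.resize(i,None,fx=5,fy=5,interpolation=cv2.INTER_CUBIC))
E
```

```text
clock: 35.85
tool_pos: [0.6064, 0.123, 0.1069]
eef_rot: [0.839, 0.545, -0.001, 0.0]
contact_force: [-0.3, -0.6, -0.7]
opening: 0.225
pos [0.6064 0.123  0.1069] xang 1.1522 z [-0.001 -0.001 -1.   ] F [-0.3 -0.6 -0.7] open 0.225 q [ 0.02  0.9  -0.54  1.68  0.64  0.75  0.31] 35.85
tool shift [ 0.0006  0.0014 -0.    ]
```

View pics/w13.png

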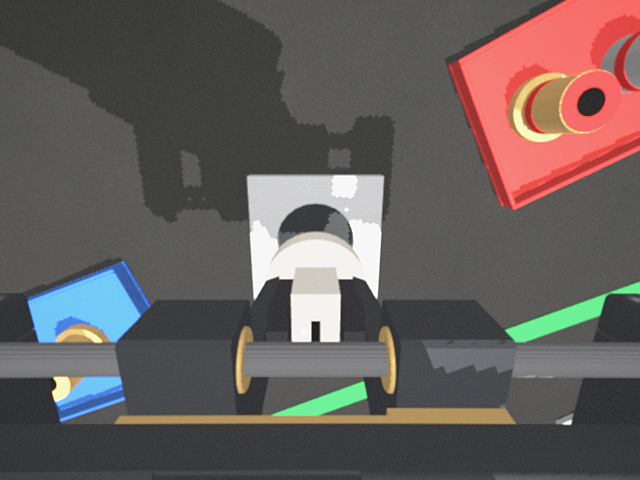

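View pics/d13z.png

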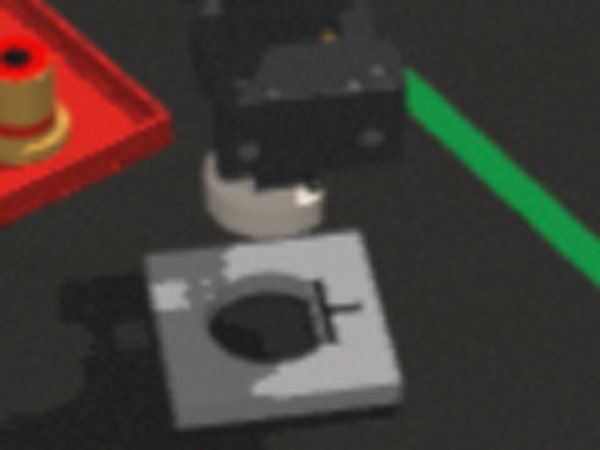

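View pics/s13z.png

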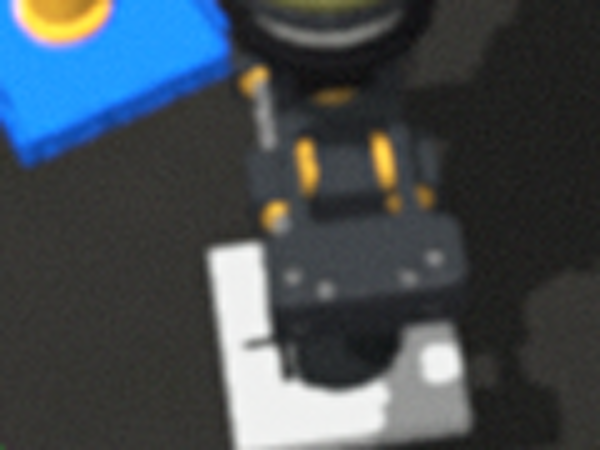

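```bash
python3 - <<'E'
from st import *
im=cv2.imread('pics/w13.png'); cv2.imwrite('pics/w13z.png',cv2.resize(im[165:315,235:395],None,fx=4,fy=4,interpolation=cv2.INTER_CUBIC))
E
```

```text
(no output)
```

View pics/w13z.png

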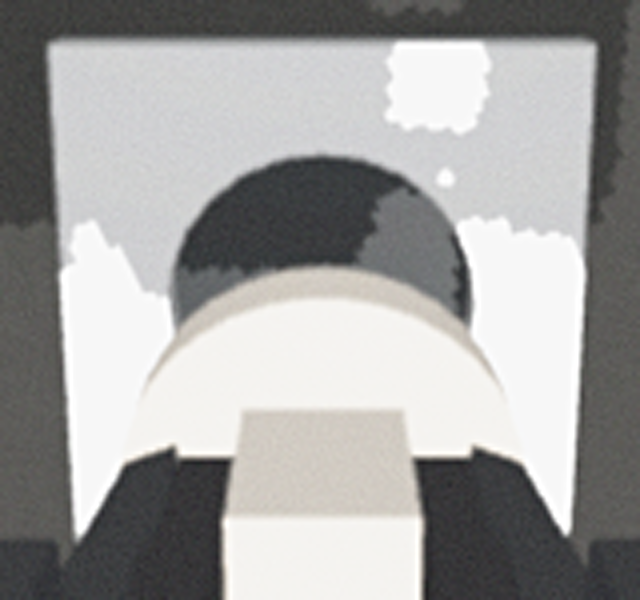

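```bash
python3 - <<'E'
from st import *
s,M=st(); cal=r.get_calibration('wrist')
z=lambda x,y:[235+x/4-.4,165+y/4-.4]
def rel(uv,h):
    P=ray(cal,[z(*q) for q in uv],h); return ((P-s['tool_pos'])@M)[:,:2].round(4)
print('gauge corners',rel([(50,42),(597,42)],.018),'pocket rim back',rel([(322,155),(176,285),(470,285)],.018))
zb=s['tool_pos'][2]-.0198
print('cap bottom back',rel([(322,265)],zb),'foot top back',rel([(322,298)],zb+.014),'sides',rel([(128,450),(518,450)],zb+.014))
print('block top face back edge',rel([(240,410),(405,410)],zb+.014),rel([(222,516),(424,516)],zb+.044))
E
```

```text
pos [0.6072 0.123  0.1071] xang 1.1517 z [ 0.    -0.001 -1.   ] F [ 0.3  0.3 -0.5] open 0.222 q [ 0.02  0.9  -0.54  1.68  0.64  0.75  0.31] 36.0
gauge corners [[-0.0473 -0.0479]
 [ 0.049  -0.0478]] pocket rim back [[ 0.0006 -0.0277]
 [-0.0265 -0.0033]
 [ 0.028  -0.0033]]
cap bottom back [[ 0.0006 -0.0265]] foot top back [[ 0.0006 -0.0263]] sides [[-0.0236 -0.0065]
 [ 0.0251 -0.0064]]
block top face back edge [[-0.0095 -0.0118]
 [ 0.0109 -0.0118]] [[-0.0095 -0.0123]
 [ 0.011  -0.0123]]
```

The cap and the pocket agree within about 1 mm in this view. The gauge's edge is level, from (247,175) to (384,175), and its pocket is centred on the cap. I lower it in steps.

```bash
python3 -m jog '[[0,0.001,0.02,0,1],[0,0,0.02,0,1],[0,0,0.015,0,1],[0,0,0.009,0,1],[0,0,0,0,1],[0,0,0,0,1]]'
python3 st.py .608 .123
python3 - <<'E'
from st import *
snap('wrist','w14')
i=cv2.imread('pics/w14.png')[165:315,235:395]; cv2.imwrite('pics/w14z.png',cv2.resize(i,None,fx=4,fy=4,interpolation=cv2.INTER_CUBIC))
E
```

```text
clock: 36.6
tool_pos: [0.6091, 0.1227, 0.0433]
eef_rot: [0.839, 0.544, 0.001, 0.0]
contact_force: [-0.8, -0.1, -0.4]
opening: 0.223
pos [0.6091 0.1227 0.0433] xang 1.1509 z [ 0.001 -0.    -1.   ] F [-0.8 -0.1 -0.4] open 0.223 q [-0.01  0.99 -0.48  1.69  0.71  0.64  0.26] 36.6
tool shift [-0.0002 -0.0011 -0.    ]
```

View pics/w14.png

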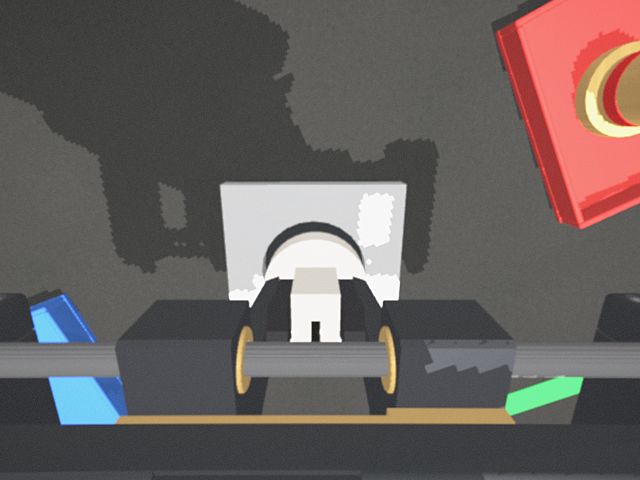

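```bash
python3 - <<'E'
from st import *
s,M=st(); cal=r.get_calibration('wrist')
def rel(uv,h):
    P=ray(cal,uv,h); return ((P-s['tool_pos'])@M)[:,:2].round(4)
print('gauge corners',rel([(221,185),(405,184)],.018),'rim back',rel([(314,222),(264,267),(364,266)],.018))
zb=s['tool_pos'][2]-.0198
print('foot top back',rel([(315,240)],zb+.014))
E
```

```text
pos [0.6093 0.1228 0.0437] xang 1.1508 z [ 0.002  0.    -1.   ] F [-0.1 -0.2 -0.8] open 0.227 q [-0.01  0.99 -0.48  1.69  0.71  0.64  0.26] 36.65
gauge corners [[-0.0482 -0.0496]
 [ 0.0472 -0.05  ]] rim back [[ 0.     -0.0298]
 [-0.028  -0.0039]
 [ 0.0279 -0.0045]]
foot top back [[ 0.0006 -0.0258]]
```

View pics/w14z.png

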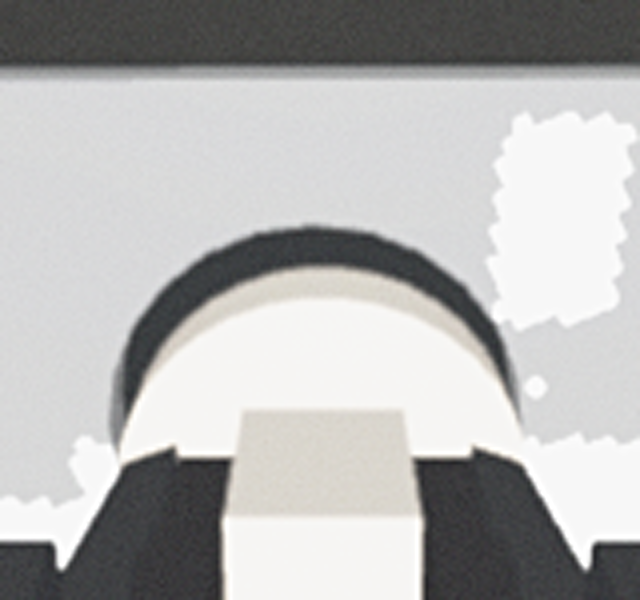

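```bash
python3 -m jog '[[-0.0006,-0.0014,0,0,1],[0,0,0.003,0,1],[0,0,0.003,0,1],[0,0,0.003,0,1],[0,0,0.002,0,1],[0,0,0,0,1],[0,0,0,0,1]]'
python3 st.py
```

```text
clock: 37.35
tool_pos: [0.6073, 0.1225, 0.0319]
eef_rot: [0.839, 0.544, 0.0, 0.0]
contact_force: [-0.1, 0.3, -1.5]
opening: 0.224
pos [0.6073 0.1225 0.0319] xang 1.1508 z [ 0.001 -0.    -1.   ] F [-0.1  0.3 -1.5] open 0.224 q [-0.02  1.   -0.47  1.7   0.72  0.62  0.25] 37.35
```

The cap's underside is 6 mm inside the pocket with no contact force. I continue to the floor.

```bash
python3 -m jog '[[0,0,0.002,0,1],[0,0,0.002,0,1],[0,0,0.0015,0,1],[0,0,0,0,1],[0,0,0,0,1]]'
python3 st.py
```

```text
clock: 37.85
tool_pos: [0.6073, 0.1225, 0.0264]
eef_rot: [0.839, 0.544, 0.0, 0.0]
contact_force: [-0.1, 0.3, -1.0]
opening: 0.224
pos [0.6073 0.1225 0.0264] xang 1.1508 z [ 0.001 -0.    -1.   ] F [-0.1  0.3 -1. ] open 0.224 q [-0.02  1.01 -0.46  1.7   0.72  0.61  0.24] 37.85
```

```bash
python3 -m jog '[[0,0,0.0008,0,1],[0,0,0,0,1],[0,0,0,0,0.45],[0,0,0,0,0.45],[0,0,0,0,0.45],[0,0,0,0,0.45],[0,0,0,0,0.45],[0,0,0,0,0.45]]'
python3 -m jog '[[0,0,-0.01,0,0.45],[0,0,-0.03,0,0.45],[0,0,-0.04,0,0.45],[0,0,-0.04,0,0.45],[-0.03,-0.03,-0.02,0,0.35],[-0.03,-0.03,0,0,0.35],[-0.03,-0.03,0,0,0.35],[-0.03,-0.03,0,0,0.35],[0,0,0,0,0.35],[0,0,0,0,0.35],[0,0,0,0,0.35]]'
python3 - <<'E'
from st import *
for n in('side','scene','wrist'): snap(n,'f_'+n)
for n,(x,y,w,h) in dict(f_side=(280,150,90,75),f_scene=(275,260,90,75)).items():
    i=cv2.imread(f'pics/{n}.png')[y:y+h,x:x+w]; cv2.imwrite(f'pics/{n}z.png',cv2.resize(i,None,fx=6,fy=6,interpolation=cv2.INTER_CUBIC))
from m import measure
for n in ('bush_good','spacer_good','bush_reject','spacer_reject','flask'): measure(n,['side','scene'])
E
```

```text
clock: 38.65
tool_pos: [0.6073, 0.1225, 0.0257]
eef_rot: [0.839, 0.544, 0.0, 0.0]
contact_force: [-0.8, -1.1, 0.2]
opening: 0.549
clock: 39.75
tool_pos: [0.4506, 0.0628, 0.1662]
eef_rot: [0.839, 0.544, 0.002, 0.001]
contact_force: [0.4, 0.0, 0.0]
opening: 0.649
bush_good [ 0.6187 -0.1   ] cost 15.1 [('side', 0.76), ('scene', 0.59)]
spacer_good [ 0.598 -0.321] cost 9.9 [('side', 0.83), ('scene', 0.72)]
bush_reject side none
bush_reject [0.5853 0.3035] cost 0.7 [('scene', 0.78)]
spacer_reject [0.5824 0.3602] cost 838.9 [('side', 0.5), ('scene', 0.96)]
flask [ 0.4413 -0.3534] cost 14.1 [('side', 0.77), ('scene', 0.65)]
```

View pics/f_side.png

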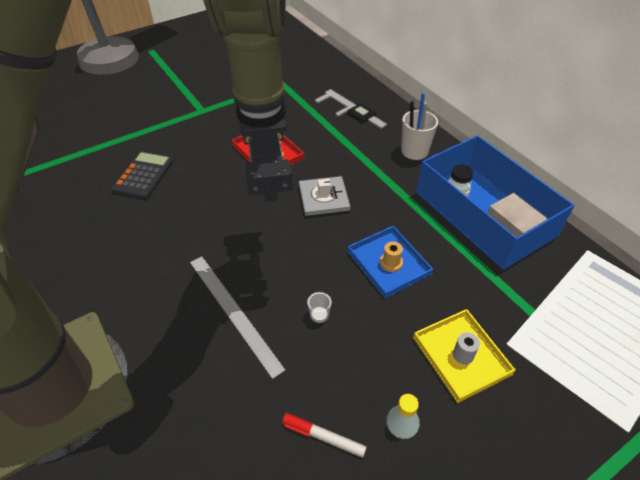

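View pics/f_sidez.png

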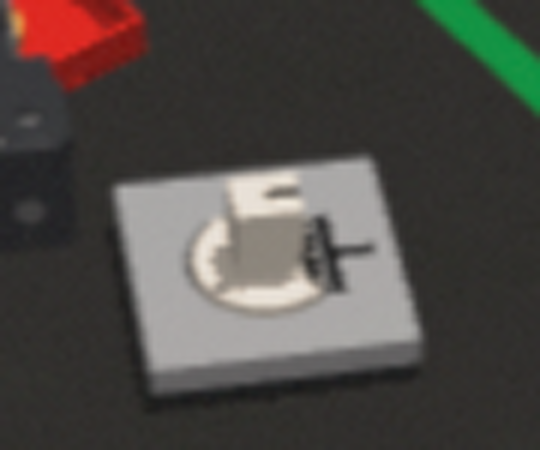

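View pics/f_scene.png

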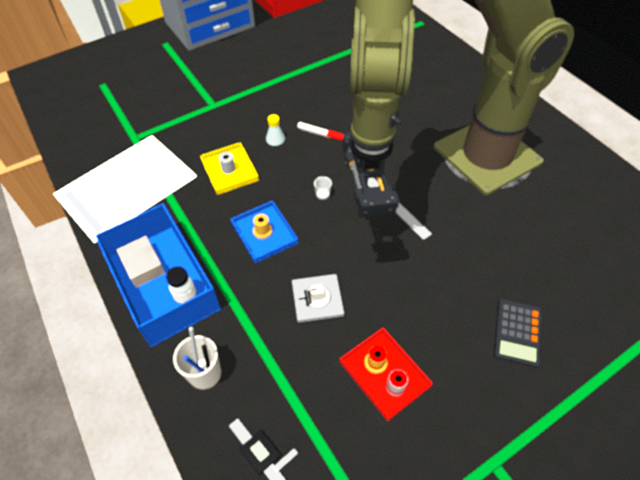

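View pics/f_wrist.png

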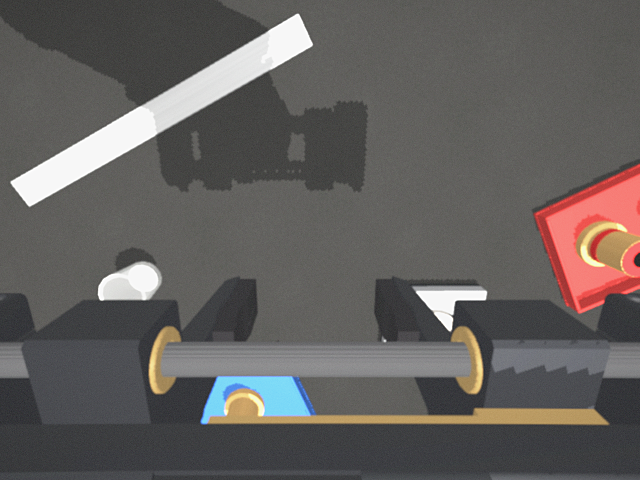

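In the side view the cap sits in the pocket at (324,193), with its black flat against the T mark. In the scene view the good parts stand at (262,226) in the blue tray and (227,162) in the yellow, and the rejects stand at (377,358) and (397,382) in the red. The flask is upright at (275,131). I'm handing in.

```bash
python3 - <<'E'
from plant import r
print(r.get_state()['clock']); print(r.finish_job())
E
```

```text
40.4
the job is handed in; nothing more can be done
None
```

The job is handed in at about 40 s of robot time, with every part placed; no verdict was reported.

- **Good parts:** The good bush stands in the blue tray and the good spacer in the yellow. Both were measured within about 5 mm of their tray centres.
- **Rejects:** Both stand side by side in the red tray, about 60 mm apart along y.
- **Cap:** I gripped it across its 20 mm, turned it about -0.80 rad and lowered it into the pocket with no sideways contact force. The tool height at release put its underside at about 6 mm, which is the pocket floor. The close side view shows its flat against the T mark. I did not measure its final angle after release.
- **Flask:** It is standing and was measured within 2 mm of its first position.

**Checks that failed or disagreed:**
- In the last check the side camera was blocked by the arm for the red tray. It found no reject bush, and the combined fit for the reject spacer was poor (cost 839). Both rejects are clearly upright in the scene view.
- The side camera also read x about 5 mm higher than the tool position for parts standing in the trays. That is well inside the limits.

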